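# Set the wear gauge on a clevis pin

### The arm

A 6-joint arm with a two-finger parallel gripper is mounted at the origin on the work surface. World frame = base frame: x ahead of the robot, y to its left, z up, the work surface at z = 0. Lengths are in m, angles in degrees, forces in N, time in s.
With the tool pointing down it reaches from about 0.25 to 0.725 m from the base axis. Payload 9.7 kg.
Tool frame: the origin (TCP) lies midway between the tips of the shut fingers; the grasp point (between the pads) lies 19 mm behind it; z points along the fingers, y is the line along which they close (so a half turn about z gives the same grasp; the last joint's range is limited). The gripper opens to 85 mm and grips with 20 to 120 N. Pads are 22 mm wide; open, the fingers measure 114 mm over their backs; the gripper's body (76 mm by 85 mm) begins 54 mm behind the grasp point. The pads swing forward as they close: fully open they stand 13 mm farther back than shut.
Start: joints at [74.141, 4.979, 10.078, 95.1, 0, 90], TCP at [0.15, 0.529, 0.231] pointing down, gripper open.
Joint ranges: [-179.16, 179.16], [-48.56, 103.87], [-65.8, 70.77], [-126.05, 130.52], [-82.76, 87.17], [-180, 180]. Speed limits (degrees/s): [127.2, 127.2, 147.25, 180, 180, 180].

### API

Orientations are given as [roll, pitch, yaw] about the fixed x, y, z axes, in that order (R = Rz(yaw) Ry(pitch) Rx(roll)).
In Python, from workcell import * gives the robot as it stands.
- The arm moves only by the tool servo_tool, never from a script. Its argument "moves" is a list of rows, each a list of 4 numbers: the shift along the world's x, y, z in cm, then the turn about the world's z in rad. A call has 1 to 20 rows; each row is the pose to reach, as a shift and turn from the pose commanded when the call began; what a row does not reach only later rows make up. A row lasts 1/12 s, in which the tool goes at most 41.7 mm and 7.16 degrees, less where a joint would pass 70% of its speed; a pose out of reach is approached as far as the arm can. A call with a gripper value outside its range is refused whole. "claw" is the closure, from 0 (fully open) to 1 (shut), set as the call begins (left out, the last holds). The fingers move at their own pace and stop on an object; "force" is the grip in N (left out, the last holds). Time passes only in rows, so rows that repeat a pose let the fingers close. It gives the time, the measured TCP pose, the force, the opening and the grip force at its end, in the units of the state.
- get_obs(): the state, without advancing time (a new reading comes with each control period).
- camera(name): name is "side" or "top" or "wrist"; returns the picture (420x560x3 uint8, red, green, blue); there is no depth.
- get_calibration(name): a dict with "fx", "fy", "cx", "cy" (pixels), "k1" (the pictures are not rectified: a ray, as slopes to the right and down, at radius r is drawn at 1 + k1 r^2 times it, then the intrinsics apply), "rvec" (rotation vector, rad) and "tvec" (3), from world to camera coordinates, as OpenCV has them; the wrist camera has in their place "tool_from_camera" (4x4, takes a point from camera to tool coordinates, whose origin is the TCP and whose axes are the flange's). Camera axes: x right, y down, z forward; pixel columns grow to the right and rows downward; lengths in m; the calibration is good to about 2 mm. A picture is of the moment at which its call begins: read the wrist's pose just before it. get_calibration takes no time and is no camera call.
- job_done(): hands the job in; it is judged then, once.
The state is a dict: "time": time; "q": joint angles; "qd": joint speeds; "joint_efforts": joint torques, N m; "ee_pos": TCP position; "tcp_rot": TCP orientation; "wrist_force": force on the tool from outside, world axes, zero at the start; "torque": the same for the moment, N m; "opening": finger opening in m; "grasp_force": force on a finger pad.
Only numpy, scipy, OpenCV 4.12 (cv2) and the standard library are available. Lean on these libraries where they do the work, as an engineer would, in place of code of your own. Each camera call takes 0.05 s, during which the arm holds its last target. There are 200 camera calls.

### The job

Check the big clevis pin for wear: take the larger of the two pins that stand on their heads, lay it on its side in the gauge's two V-blocks, its head just outside the end block farther from the dial carriage (the head's shoulder touching that block or within a centimetre of it), and let go of it without dropping it. Then grip the dial carriage by its upright black knob and slide it along the rail until its spring ball clicks into the notch of the index strip, without running past the notch. Finish there with the ball seated and the dial's tip resting on the pin, still holding the knob; leave the other things on the bench where they are.

Things in the scene. Friction and masses are not known exactly. Their poses are not given: they have to be found in the camera images.
- pin: big steel clevis pin: round shank 26 mm across, 100 mm long, flat round head 40 mm across and 10 mm thick, 110 mm in all, 4 mm chamfer at the free end, 0.45 to 0.62 kg. It starts standing upright on its head. Origin: centre of the head's outer flat face (on the bench at the start); z runs from there along the shank to the free end
- fixture: the pin gauge, fixed to the bench: grey base plate 220 mm (x) by 370 mm (y), 14 mm thick, with V-blocks, rail and index strip. Its y axis runs along rail and cradle; +y is the way the carriage must slide. Origin: at bench level, midway along y, 8 mm to the +x side of the plate's centre. The rail is at x = -20 mm (top 29 mm high), the index strip at x = -55 mm
- cradle (a point): point midway between the two V-blocks, on the axis of a pin that lies in them: 60 mm above the bench, x = 60 mm of the gauge; axes as the gauge's. Blocks: 90 degree V, centred at y = -37 and +37 mm, 16 mm thick along y, 38 mm wide, 54 mm high; 58 mm free between them. The pin lies along y, head at +y; its origin is at y = 55 mm when the head's shoulder touches the block
- carriage: dial carriage on the rail: a dial indicator lies on it face up (57 mm across, 74 mm high), spindle towards +x. Starts near the rail's -y end, 95 to 155 mm short of the notch; slides along y with about 3 N of friction. Origin: bench level, at x = 0 of the gauge and the y of knob, ball and tip; axes as the gauge's. A sprung 12 mm ball under its plate, at x = -55 mm, presses on the index strip
- knob (a point): grip point of the carriage's upright black knob, on its axis, 78 mm above the bench. The knob is a cylinder 24 mm across from 57 to 93 mm above the bench, over a plate at 51 mm. It stands at x = -88 mm of the carriage, free all round but for a brass plunger 62 mm high at x = -55 mm and the dial beyond it
- notch (a point): centre of the cross notch, 10 mm wide along y, at the top of the index strip, 34 mm high; axes as the gauge's. The strip is locked, but set anew each time: the notch is within 15 mm of the middle between the V-blocks. The ball is home when the carriage's y equals the notch's. Over the last 5 mm it pulls the carriage in; pushing it on out takes about 10 to 14 N
- dial_tip (a joint): how far the dial's spring spindle is pushed in, m: 0 when free, about 0.0025 when it rests on the side of a pin that lies rightly in the V-blocks (spring force about 1 N)
- short_pin: second clevis pin of the same make but smaller: shank 18 mm across and 52 mm long, head 28 mm across and 8 mm thick, 60 mm tall in all, standing on its head. Origin: centre of the head's underside, z along the shank. Not to be used; the two pins may stand in either of two places
- shackle: forged bow shackle body lying flat, 86 x 140 mm, 46 mm high at the eyes; bystander
- nut: castle nut, 42 mm across, 21 mm high, lying flat; bystander
- master_link: oval steel ring, 108 x 178 mm, 18 mm thick, lying flat; bystander
- wrench: steel wrench, 220 mm long, lying; bystander
- grease_tin: tin, 72 mm across, 75 mm tall; bystander
- hammer: hammer, 300 mm long, lying; bystander
- bush: brass bush, 44 mm across, 45 mm tall, standing; bystander
Things that resemble listed ones, but are neither listed nor needed, are in the scene too. What is shaped like the pin but blue, brown or pink is not meant.

How it is judged:
By the outcome, as a careful person would: the job done as asked, in the order asked, and still so for the second after the job is handed in, while the arm keeps its last pose, push and grip.
It also fails if it takes over 51 s, if anything falls off the work surface, if the arm or the gripper's body presses on something with over 40 N, if the wrist force passes 120 N, or if a joint passes its speed limit or range.

## Working session

There is one attempt and no reset: what is moved stays moved. The work goes in short steps, Python scripts to look and compute and a tool call to move; the robot and the scene stay as the last step left them, time stands still between calls to the robot, and variables do not carry over. Pictures are saved under pics/ and viewed, at most 10 in all, crops included, and the job is handed in when it is done.

Besides the shell and the picture viewer there is one more tool, called after "Call:" by a JSON object that holds its "op" and its "data", one argument or row to a line. servo_tool: Moves the arm, as the interface text tells. Its arguments: {"type":"object","properties":{"moves":{"type":"array","items":{"type":"array","items":{"type":"number"}}},"claw":{"type":"number"},"force":{"type":"number"}},"required":["moves"]}

```bash
mkdir -p pics; cat > h.py <<'E'
from workcell import *
import numpy as np, cv2
from scipy.spatial.transform import Rotation as R
def grab(n,f):
    o=get_obs(); im=camera(n); cv2.imwrite('pics/'+f,im[:,:,::-1]); return o,im
def ext(n,o=None):
    c=get_calibration(n)
    K=np.array([[c['fx'],0,c['cx']],[0,c['fy'],c['cy']],[0,0,1.]]);d=np.array([c['k1'],0,0,0.])
    if 'rvec' in c:
        Rm=cv2.Rodrigues(np.array(c['rvec'],float))[0];t=np.array(c['tvec'],float).ravel()
    else:
        T=np.eye(4);T[:3,:3]=R.from_euler('xyz',o['tcp_rot'],degrees=True).as_matrix();T[:3,3]=o['ee_pos']
        M=np.linalg.inv(T@np.array(c['tool_from_camera']));Rm=M[:3,:3];t=M[:3,3]
    return K,d,Rm,t
def ray(e,px):
    K,d,Rm,t=e
    p=cv2.undistortPoints(np.array([[px]],float),K,d)[0,0]
    return -Rm.T@t, Rm.T@np.array([p[0],p[1],1.])
def onz(e,px,z):
    o,v=ray(e,px); return o+v*(z-o[2])/v[2]
def tri(*ep):
    A=np.zeros((3,3));b=np.zeros(3)
    for e,px in ep:
        o,v=ray(e,px);v=v/np.linalg.norm(v);P=np.eye(3)-np.outer(v,v);A+=P;b+=P@o
    return np.linalg.solve(A,b)
def proj(e,X):
    K,d,Rm,t=e
    return cv2.projectPoints(np.array(X,float).reshape(-1,3),cv2.Rodrigues(Rm)[0],t,K,d)[0].reshape(-1,2)
E
python3 - <<'E'
from h import *
for n in('top','side','wrist'):
    o,im=grab(n,n+'0.png')
    e=ext(n,o);print(n,-e[2].T@e[3])
    np.save(n+'0.npy',im)
print(o)
a=[cv2.imread('pics/%s0.png'%n) for n in('top','side')]
E
```

```text
top [ 0.50500359 -0.03356461  1.10302648]
side [0.08905108 0.97088594 0.84710248]
wrist [0.08114361 0.54792605 0.37444081]
{'time': 0.1, 'q': array([7.41396962e+01, 5.00833762e+00, 1.00381405e+01, 9.50973765e+01,
       9.61795231e-04, 8.99992618e+01]), 'qd': array([ 0.06667734, -0.10766047,  0.22264244, -0.04279826, -0.04579578,
        0.03980545]), 'joint_efforts': array([ 7.87753033e-04, -5.21560514e+01,  4.65654266e+01,  1.60886702e-02,
        4.02996011e-05,  1.13947337e-05]), 'ee_pos': array([0.15025341, 0.52887659, 0.23064257]), 'tcp_rot': array([-1.79932426e+02, -9.62665218e-04,  1.64140433e+02]), 'wrist_force': array([ 0.22004773, -0.0492106 , -0.43110242]), 'torque': array([ 0.02785678, -0.00010815,  0.06509451]), 'grasp_force': 0.0, 'opening': 0.08496701714668381}
```

View pics/top0.png

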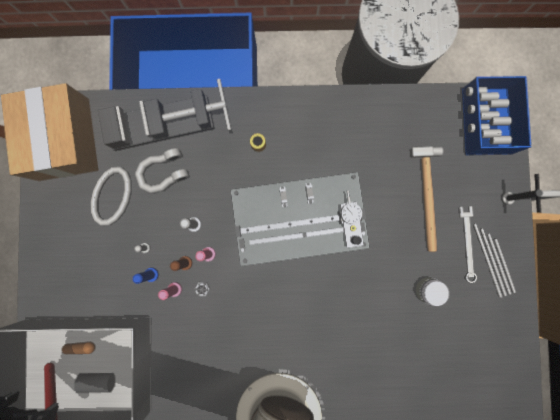

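View pics/side0.png

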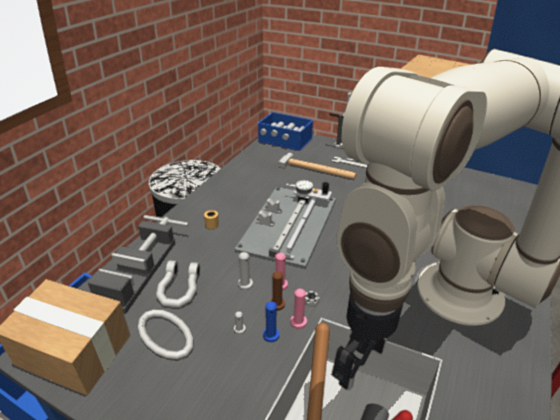

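The top view shows two steel-grey pins, at top (190,224) / side (244,270) and at top (141,248) / side (239,322). The blue, brown and pink ones are decoys. The grey one at (190,224) is the taller and so fits; I'll confirm it in an enlarged crop. The gauge is at top (300,220), with the carriage at its right end (352,225).

```bash
python3 - <<'E'
from h import *
t=cv2.imread('pics/top0.png');s=cv2.imread('pics/side0.png')
a=cv2.resize(t[165:275,225:375],None,fx=5.33,fy=5.33,interpolation=cv2.INTER_CUBIC)[:, :800]
cv2.imwrite('pics/c1.png',a)
b=cv2.resize(t[195:270,120:220],(400,300),interpolation=cv2.INTER_CUBIC)
c=cv2.resize(s[240:340,220:320],(400,400),interpolation=cv2.INTER_CUBIC)[:300]
d=cv2.resize(s[175:265,230:350],(400,300),interpolation=cv2.INTER_CUBIC)
w=cv2.resize(cv2.imread('pics/wrist0.png'),(400,300))
cv2.imwrite('pics/c2.png',np.vstack([np.hstack([b,c]),np.hstack([d,w])]))
E
```

```text
(no output)
```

View pics/c1.png

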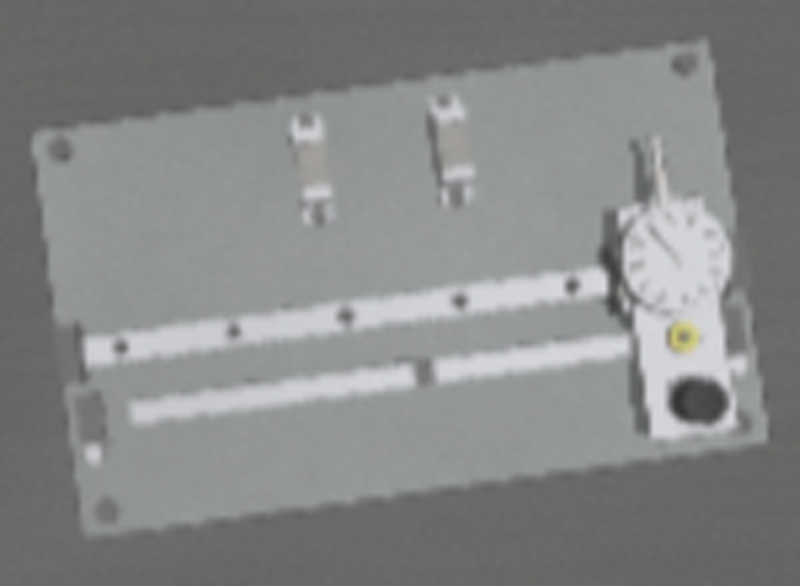

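View pics/c2.png

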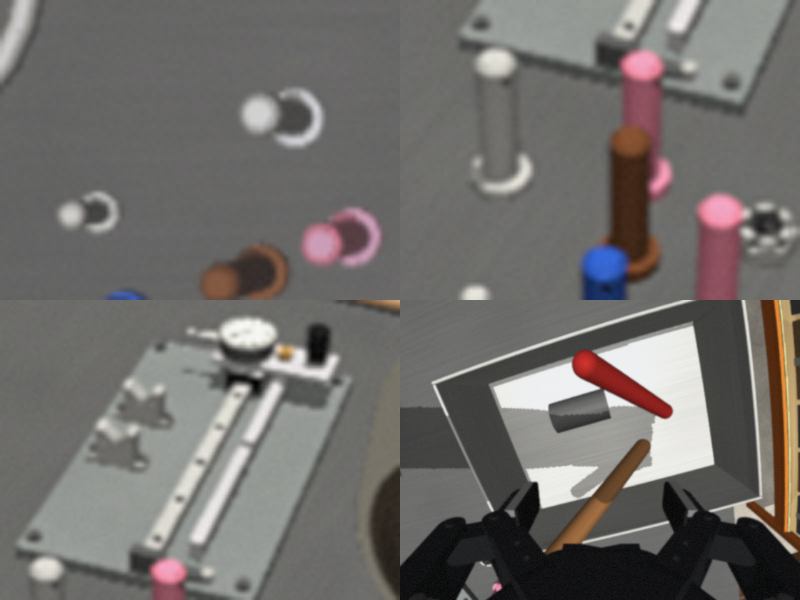

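The crop confirms it: the big steel pin is the plain grey one at top (190,224), about twice as tall as the small grey pin at (141,248). Next, rough positions from both views.

```bash
python3 - <<'E'
from h import *
et,es=ext('top'),ext('side')
f=lambda x,y,s,ox,oy:((x+.5)/s-.5+ox,(y+.5)/s-.5+oy)
T=lambda x,y:f(x,y,5.33,225,165)
B=lambda x,y:f(x,y,4,120,195)
C=lambda x,y:f(x-400,y,4,220,240)
D=lambda x,y:f(x,y-300,400/120,230,175)
print('pin top tri',tri((et,B(260,114)),(es,C(496,62))), 'top@.11',onz(et,B(260,114),.11),'head',onz(et,B(294,118),.01), 'side@.11',onz(es,C(496,62),.11))
print('small',onz(et,B(70,215),.06),'pinkA',onz(et,B(322,243),.11))
c=np.array([onz(et,T(*p),.014)[:2] for p in((35,130),(708,40),(767,438),(85,535))])
print(c); 
m=np.array([[102,185],[102,-185],[-118,-185],[-118,185]])/1000.
from scipy.optimize import least_squares
g=lambda q:(c-(m@np.array([[np.cos(q[2]),-np.sin(q[2])],[np.sin(q[2]),np.cos(q[2])]]).T+q[:2])).ravel()
q=least_squares(g,[.45,0,.1]).x;print('fix',q,np.degrees(q[2]),g(q).round(4))
inv=lambda X:np.array([[np.cos(q[2]),np.sin(q[2])],[-np.sin(q[2]),np.cos(q[2])]])@(X[:2]-q[:2])
k=tri((et,T(698,398)),(es,D(319,330)));print('knob tri',k,inv(k),inv(onz(et,T(698,398),.093)))
n=tri((et,T(424,372)),(es,D(246,443)));print('notch',n,inv(n),inv(onz(et,T(424,372),.034)))
E
```

```text
pin top tri [0.54283017 0.23203539 0.10436298] top@.11 [0.54154539 0.23000474 0.11      ] head [0.54188875 0.23218324 0.01      ] side@.11 [0.54055214 0.23796159 0.11      ]
small [0.47713053 0.37327396 0.06      ] pinkA [0.45738861 0.19010837 0.11      ]
[[ 0.64028116  0.12168989]
 [ 0.6819476  -0.24172083]
 [ 0.46756442 -0.2663139 ]
 [ 0.42359497  0.09743773]]
fix [ 0.5612932 -0.0713002  0.1160818] 6.650997251107223 [-0.0009 -0.0026 -0.0021  0.0015  0.0021  0.0024  0.0009 -0.0014]
knob tri [ 0.49055273 -0.21639966  0.09048677] [-0.08707   -0.1359297] [-0.08688165 -0.13545531]
notch [ 0.50766828 -0.08296556  0.03254943] [-0.05461513 -0.00537594] [-0.05600142 -0.00570284]
```

Call:
{"op": "servo_tool", "data": {
  "moves": [
    [3,-2.3,2,-0.09],
    [6,-4.6,3,-0.18],
    [9,-6.9,4,-0.27],
    [12,-9.2,4,-0.36],
    [15,-11.5,4,-0.45],
    [18,-13.8,4,-0.54],
    [21,-16.1,4,-0.63],
    [24,-18.4,4,-0.72],
    [27,-20.7,4,-0.81],
    [30,-23,4,-0.9],
    [33,-25.3,4,-0.99],
    [36,-27.6,4,-1.08],
    [38,-29,4,-1.15],
    [39.2,-29.8,4,-1.178],
    [39.2,-29.8,4,-1.178],
    [39.2,-29.8,4,-1.178]
  ],
  "claw": 0
}}

```text
time: 1.48
ee_pos: [0.5423, 0.231, 0.2708]
tcp_rot: [-179.9, -0.0, 96.7]
wrist_force: [-0.4, -0.5, -0.1]
opening: 0.0854
grasp_force: 0.0
```

```bash
python3 - <<'E'
from h import *
o,im=grab('wrist','w1.png');np.savez('w1.npz',**{k:o[k] for k in('ee_pos','tcp_rot')})
print(o['ee_pos'],o['tcp_rot'],o['time'])
e=ext('wrist',o);print(-e[2].T@e[3],proj(e,[[.542,.231,.11],[.542,.231,.01],[.5613,-.0713,.014],[.507,-.083,.034],[.62,-.06,.054]]))
E
```

```text
[0.54225143 0.23104963 0.270829  ] [-1.79936311e+02 -1.09763124e-03  9.66864378e+01] 1.4833
[0.53352114 0.30127278 0.41462763] [[281.8933263  189.02551049]
 [281.83853485 172.68812757]
 [272.31614491 351.31584362]
 [238.13824975 362.7146572 ]
 [309.82277063 367.9723327 ]]
```

View pics/w1.png

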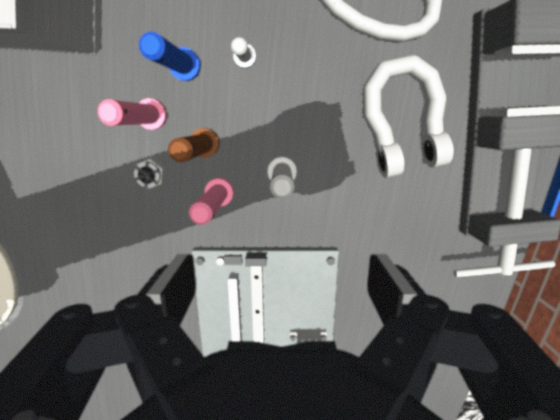

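The wrist view shows the pin's top at (283,187), against a predicted (282,189), so the estimate is good to about 2 mm. Its neighbours, pink at (202,212) and the shackle at (390,155), are clear of the open fingers. I'll descend and grip.

Call:
{"op": "servo_tool", "data": {
  "moves": [
    [0.1,0.2,-3,0],
    [0.1,0.2,-6.5,0],
    [0.1,0.2,-10,0],
    [0.1,0.2,-13.5,0],
    [0.1,0.2,-17,0],
    [0.1,0.2,-20,0],
    [0.1,0.2,-22,0],
    [0.1,0.2,-22.6,0],
    [0.1,0.2,-22.6,0],
    [0.1,0.2,-22.6,0]
  ],
  "claw": 0
}}

```text
time: 2.37
ee_pos: [0.5432, 0.234, 0.0467]
tcp_rot: [179.9, -0.0, 96.7]
wrist_force: [-0.1, 0.5, 0.1]
opening: 0.0852
grasp_force: 0.0
```

Call:
{"op": "servo_tool", "data": {
  "moves": [
    [0,0,0,0],
    [0,0,0,0],
    [0,0,0,0],
    [0,0,0,0],
    [0,0,0,0],
    [0,0,0,0],
    [0,0,0,0],
    [0,0,0,0],
    [0,0,0,0],
    [0,0,0,0]
  ],
  "claw": 1,
  "force": 60
}}

```text
time: 3.2
ee_pos: [0.5432, 0.2331, 0.0459]
tcp_rot: [180.0, -0.0, 96.6]
wrist_force: [-2.8, -0.9, 6.1]
opening: 0.0248
grasp_force: 58.6
```

Call:
{"op": "servo_tool", "data": {
  "moves": [
    [0,0,1,0],
    [0,0,1.5,0],
    [-0.2,1.5,1.5,0],
    [-0.4,3.5,1.5,0],
    [-0.6,5,1.5,0],
    [-0.6,5,1.5,0],
    [-0.6,5,0.7,0],
    [-0.6,5,0.1,0],
    [-0.6,5,-0.05,0],
    [-0.6,5,-0.05,0],
    [-0.6,5,-0.05,0]
  ]
}}

```text
time: 4.12
ee_pos: [0.5369, 0.2831, 0.0457]
tcp_rot: [-180.0, -0.1, 96.6]
wrist_force: [-6.3, 0.8, 7.6]
opening: 0.0248
grasp_force: 60.1
```

Call:
{"op": "servo_tool", "data": {
  "moves": [
    [0,0,0,0],
    [0,0,0,0],
    [0,0,0,0]
  ],
  "force": 20
}}

```text
time: 4.37
ee_pos: [0.5369, 0.2831, 0.0456]
tcp_rot: [-180.0, -0.1, 96.6]
wrist_force: [-6.1, 1.3, 8.1]
opening: 0.0247
grasp_force: 60.1
```

Call:
{"op": "servo_tool", "data": {
  "moves": [
    [0,0,0,0],
    [0,0,0,0],
    [0.06,-0.57,0.1,0],
    [0.13,-1.15,0.2,0],
    [0.2,-1.73,0.22,0],
    [0.27,-2.32,0.22,0],
    [0.34,-2.92,0.15,0],
    [0.41,-3.5,0.05,0],
    [0.41,-3.5,0.05,0]
  ],
  "claw": 1,
  "force": 20
}}

```text
time: 5.12
ee_pos: [0.5418, 0.2471, 0.0456]
tcp_rot: [180.0, -0.0, 96.6]
wrist_force: [-0.0, -0.6, 0.4]
opening: 0.0245
grasp_force: 59.2
```

```bash
python3 - <<'E'
from h import *
o,im=grab('side','s1.png');a=cv2.imread('pics/s1.png')
o,w=grab('wrist','w2.png')
cv2.imwrite('pics/s1c.png',np.hstack([cv2.resize(a[200:350,180:330],(400,400)),cv2.resize(w[50:350,130:430,::-1],(400,400))]))
E
```

```text
(no output)
```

View pics/s1c.png

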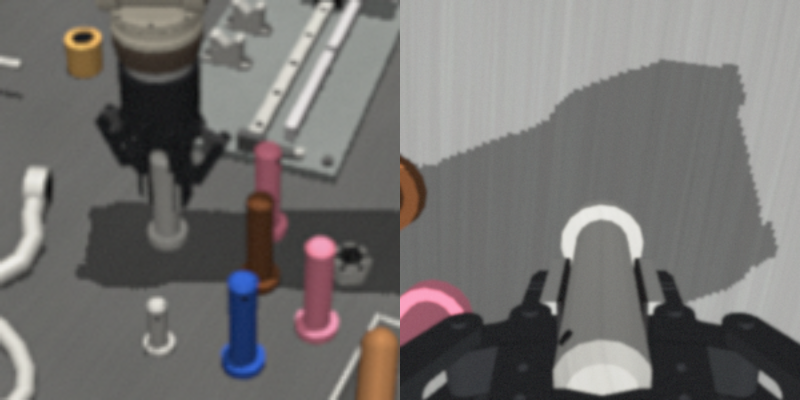

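The view shows the pin between the pads with its head ring at wrist (281,234), its free end at (281,331), and nothing else touched. I'll measure the tilt.

```bash
python3 - <<'E'
from h import *
o=get_obs();e=ext('wrist',o);print(o['ee_pos'],o['time'],o['wrist_force'],o['grasp_force'])
g=np.array([-.1158,.9933,0]);G=o['ee_pos']+[0,0,.0195]
for th in(0,10,20,30,40):
    a=np.radians(th);ax=-g*np.sin(a)+np.array([0,0,1])*np.cos(a)
    print(th,proj(e,[G-.065*ax,G+.045*ax]).round(0).tolist())
E
```

```text
[0.54179814 0.24732312 0.04565224] 5.2167 [-0.11160958 -3.87051275  0.19088327] 59.27157282829285
0 [[282.0, 227.0], [284.0, 344.0]]
10 [[282.0, 212.0], [283.0, 361.0]]
20 [[282.0, 197.0], [283.0, 373.0]]
30 [[282.0, 183.0], [283.0, 380.0]]
40 [[282.0, 170.0], [283.0, 383.0]]
```

The pin is still upright: it slid, because the grip stayed at 59 N. I'll carry it back, release it and regrip softly.

Call:
{"op": "servo_tool", "data": {
  "moves": [
    [0,0,0.8,0],
    [0,0,0.8,0],
    [-0.2,1.7,0.8,0],
    [-0.45,3.8,0.8,0],
    [-0.45,3.8,0.8,0],
    [-0.45,3.8,0.3,0],
    [-0.45,3.8,0,0],
    [-0.45,3.8,0,0],
    [-0.45,3.8,0,0]
  ]
}}

```text
time: 5.97
ee_pos: [0.5369, 0.286, 0.0457]
tcp_rot: [180.0, -0.1, 96.6]
wrist_force: [-3.4, 2.7, 1.4]
opening: 0.0247
grasp_force: 59.3
```

Call:
{"op": "servo_tool", "data": {
  "moves": [
    [0,0,0,0],
    [0,0,0,0],
    [0,0,0,0]
  ],
  "claw": 0.5,
  "force": 20
}}

```text
time: 6.22
ee_pos: [0.5371, 0.2857, 0.0453]
tcp_rot: [180.0, 0.0, 96.6]
wrist_force: [0.0, -0.1, -0.0]
opening: 0.0431
grasp_force: 0.0
```

Call:
{"op": "servo_tool", "data": {
  "moves": [
    [0,0,0,0],
    [0,0,0,0],
    [0,0,0,0],
    [0,0,0,0],
    [0,0,0,0]
  ],
  "claw": 1,
  "force": 20
}}

```text
time: 6.63
ee_pos: [0.5369, 0.2859, 0.0454]
tcp_rot: [-180.0, 0.0, 96.6]
wrist_force: [-1.0, -0.9, 2.0]
opening: 0.026
grasp_force: 19.8
```

Call:
{"op": "servo_tool", "data": {
  "moves": [
    [0.03,-0.3,0.0,0],
    [0.06,-0.57,0.05,0],
    [0.1,-0.85,0.1,0],
    [0.13,-1.15,0.12,0],
    [0.2,-1.73,0.15,0],
    [0.27,-2.32,0.15,0],
    [0.27,-2.32,0.15,0]
  ]
}}

```text
time: 7.22
ee_pos: [0.5396, 0.2615, 0.0465]
tcp_rot: [-180.0, 0.0, 96.6]
wrist_force: [0.2, -1.0, -4.7]
opening: 0.0252
grasp_force: 20.1
```

```bash
cat >> h.py <<'E'
def tilt(name):
    "tilt of the pin in the grip, from the head ring's bright rows in the wrist view"
    o,im=grab('wrist',name);e=ext('wrist',o);G=o['ee_pos']+[0,0,.0195]
    g=np.array([-.1158,.9933,0]);print(o['ee_pos'],o['time'],o['wrist_force'],o['grasp_force'],o['opening'])
    col=im[:,277:286].mean((1,2));print('bright rows',[int(i) for i in range(100,420) if col[i]>190])
    for th in range(0,100,10):
        a=np.radians(th);ax=-g*np.sin(a)+np.array([0,0,1])*np.cos(a)
        P=[G-.065*ax, G-.065*ax+.02*(g*np.cos(a)+np.array([0,0,1])*np.sin(a)),G+.045*ax]
        print(th,proj(e,P)[:,1].round(0).tolist(),end=' ')
E
python3 -c "
from h import *
tilt('w3.png')"
```

```text
[0.53964473 0.26149643 0.04654449] 7.2167 [ 0.1675545  -0.96703995 -4.67410527] 20.099414885044098 0.025227656609750345
bright rows [204, 205, 206, 207, 208, 209, 210, 211, 212, 213, 310, 314, 321, 322, 323, 324, 325, 326, 327, 328, 329, 330, 331, 332, 333, 334, 335, 336, 337, 338, 339, 340, 341, 342, 343, 344]
0 [227.0, 199.0, 344.0] 10 [212.0, 184.0, 361.0] 20 [197.0, 170.0, 373.0] 30 [183.0, 157.0, 380.0] 40 [170.0, 146.0, 383.0] 50 [158.0, 137.0, 382.0] 60 [148.0, 130.0, 378.0] 70 [140.0, 127.0, 371.0] 80 [135.0, 129.0, 362.0] 90 [134.0, 137.0, 351.0]
```

```bash
python3 - <<'E'
from h import *
o=dict(np.load('w1.npz'));e=ext('wrist',o)
F=lambda x,y,z:np.array([.5613,-.0713,0])+x*np.array([.9933,.1158,0])+y*np.array([-.1158,.9933,0])+[0,0,z]
print(proj(e,[F(-.118,.185,.014),F(.102,.185,.014),F(.06,.045,.054)]))
a=cv2.imread('pics/w1.png')[235:350,180:350];cv2.imwrite('pics/w1c.png',cv2.resize(a,None,fx=4,fy=4,interpolation=cv2.INTER_CUBIC))
E
```

```text
[[192.29886925 251.18471817]
 [339.60902312 251.43653669]
 [310.96574877 347.20748534]]
```

Call:
{"op": "servo_tool", "data": {
  "moves": [
    [0,0,3,0],
    [0,0,6,0],
    [0.3,-1,7.4,0],
    [1,-4,7.4,0],
    [2,-7.5,7.4,0],
    [3,-11,7.4,0],
    [4,-14.5,7.4,0],
    [5,-18,7.4,0],
    [6,-21.5,7.4,0],
    [6.9,-24,7.4,0],
    [7.3,-25.4,7.4,0],
    [7.3,-25.4,7.4,0],
    [7.3,-25.4,7.4,0],
    [7.3,-25.4,7.4,0]
  ]
}}

```text
time: 8.43
ee_pos: [0.6124, 0.0097, 0.1207]
tcp_rot: [-180.0, -0.0, 96.7]
wrist_force: [-0.7, 0.4, -5.1]
opening: 0.0256
grasp_force: 21.0
```

```bash
python3 - <<'E'
from h import *
o,im=grab('wrist','w4.png');print(o['ee_pos'],o['wrist_force'],o['opening'])
a=cv2.imread('pics/w4.png')
b=cv2.imread('pics/w1c.png');b=cv2.resize(b,(400,300))
o,im=grab('side','s4.png');c=cv2.resize(im[150:270,200:360,::-1],(400,300))
cv2.imwrite('pics/m4.png',np.hstack([cv2.resize(a,(400,300)),b,]) if 0 else np.vstack([np.hstack([cv2.resize(a,(400,300)),c]),np.hstack([b,b])]))
E
```

```text
[0.61237562 0.00971874 0.12068379] [-0.71189359  0.39944105 -5.0612946 ] 0.02556065492763491
```

View pics/m4.png

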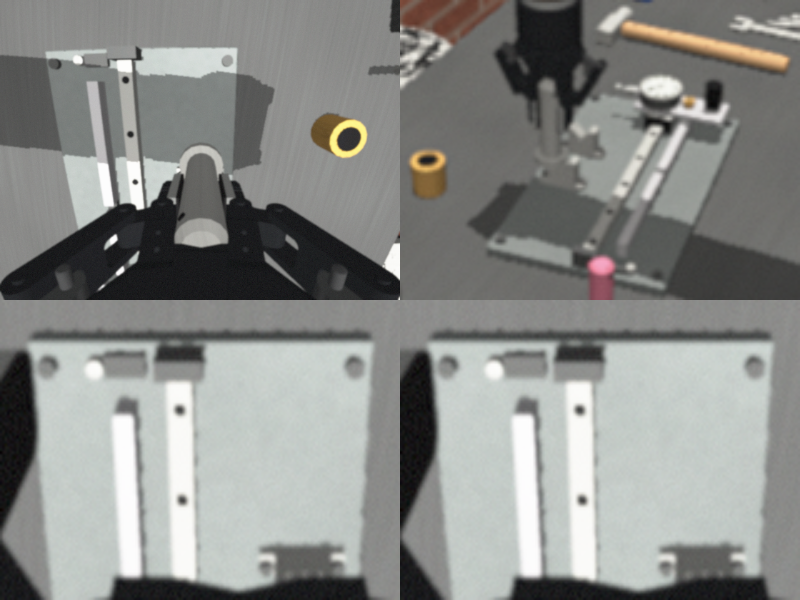

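The wrist view shows the pin upright over the plate at (201,200), with the rail screws at (125,80), (130,134) and (135,182) in half-size pixels. The V-block is in front of it in the side view, and nothing was disturbed. I'll use the rail screws to check the gauge's x.

```bash
python3 - <<'E'
from h import *
def inv(X,o=np.array([.5613,-.0713]),a=.1161):
    c,s=np.cos(a),np.sin(a);return (np.array([[c,s],[-s,c]])@(X[:2]-o)*1000).round(1)
o=get_obs();e=ext('wrist',o);k=1.4
for p in((125,80),(130,134),(135,182)):print('rail',inv(onz(e,(p[0]*k,p[1]*k),.029)))
for p in((47,52),(237,48)):print('corner',inv(onz(e,(p[0]*k,p[1]*k),.014)))
print('strip',inv(onz(e,(92.5*k,81*k),.034)),inv(onz(e,(107*k,206*k),.034)))
o=dict(np.load('w1.npz'));e=ext('wrist',o)
q=lambda x,y:(180+x/2.353,235+(y-300)/2.609)
for p in((180,410),(182,500)):print('w1 rail',inv(onz(e,q(*p),.029)))
for p in((28,341),(372,341)):print('w1 corner',inv(onz(e,q(*p),.014)))
print('w1 blk',inv(onz(e,q(260,546),.054)),inv(onz(e,q(345,546),.054)))
print('tcp',inv(get_obs()['ee_pos']))
E
```

```text
rail [-22.8 152.1]
rail [-22.5  92.2]
rail [-22.   31.5]
corner [-117.2  185.6]
corner [ 99.2 186.4]
strip [-56.5 151.5] [-59.6   0.1]
w1 rail [-21.4 150.5]
w1 rail [-21.7  90.4]
w1 corner [-118.5  185.8]
w1 corner [ 99.7 186.2]
w1 blk [28.7 78.1] [82.  77.8]
tcp [60.1 75. ]
```

Call:
{"op": "servo_tool", "data": {
  "moves": [
    [-0.17,-0.2,-1.5,0],
    [-0.17,-0.3,-3.5,0],
    [-0.17,-0.38,-4.8,0],
    [-0.17,-0.38,-5.4,0],
    [-0.17,-0.38,-5.4,0],
    [-0.17,-0.38,-5.4,0]
  ]
}}

```text
time: 9.03
ee_pos: [0.6109, 0.0055, 0.0671]
tcp_rot: [-180.0, -0.0, 96.7]
wrist_force: [-0.3, -0.5, -4.5]
opening: 0.0257
grasp_force: 21.0
```

Call:
{"op": "servo_tool", "data": {
  "moves": [
    [0.06,-0.5,0,0],
    [0.12,-1,0.15,0],
    [0.17,-1.49,0.27,0],
    [0.23,-2,0.33,0],
    [0.29,-2.48,0.35,0],
    [0.29,-2.48,0.35,0]
  ]
}}

```text
time: 9.53
ee_pos: [0.614, -0.0204, 0.0713]
tcp_rot: [180.0, -0.0, 96.6]
wrist_force: [-2.2, 3.7, -2.3]
opening: 0.0254
grasp_force: 19.9
```

```bash
python3 -c "
from h import *
tilt('w5.png')"
```

```text
[ 0.61400912 -0.02038718  0.07125779] 9.5333 [-2.23189349  3.73895463 -2.32063748] 19.852267876267433 0.025365390782311772
bright rows [100, 101, 102, 340, 341, 342, 343]
0 [227.0, 199.0, 344.0] 10 [212.0, 184.0, 361.0] 20 [197.0, 170.0, 373.0] 30 [183.0, 157.0, 380.0] 40 [170.0, 146.0, 383.0] 50 [158.0, 137.0, 382.0] 60 [148.0, 130.0, 378.0] 70 [140.0, 127.0, 371.0] 80 [135.0, 129.0, 362.0] 90 [134.0, 137.0, 351.0]
```

Call:
{"op": "servo_tool", "data": {
  "moves": [
    [0.06,-0.5,-0.05,0],
    [0.12,-1.02,-0.09,0],
    [0.18,-1.5,-0.2,0],
    [0.23,-1.99,-0.35,0],
    [0.23,-1.99,-0.35,0]
  ]
}}

```text
time: 10.0
ee_pos: [0.6165, -0.0401, 0.0671]
tcp_rot: [179.9, -0.0, 96.6]
wrist_force: [-1.7, 4.1, -0.9]
opening: 0.0252
grasp_force: 19.9
```

```bash
python3 - <<'E'
from h import *
o,im=grab('wrist','w6.png');print(o['ee_pos'])
o,s=grab('side','s6.png')
cv2.imwrite('pics/m6.png',np.hstack([cv2.resize(im[80:420,110:450,::-1],(400,400)),cv2.resize(s[150:230,220:300,::-1],(400,400),interpolation=cv2.INTER_CUBIC)]))
E
```

```text
[ 0.61650192 -0.0400524   0.06708482]
```

View pics/m6.png

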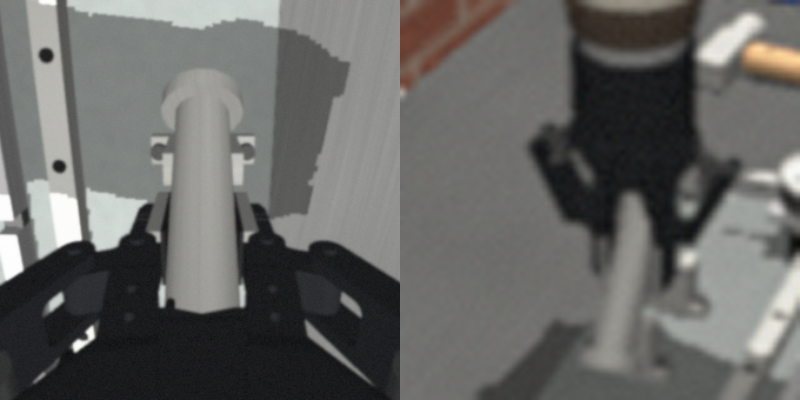

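The view shows the pin tilted about 45°, its head at the top (202,95) beyond the +y block (202,150) and centred on the V. Nothing else is touched, so I'll go on tilting.

Call:
{"op": "servo_tool", "data": {
  "moves": [
    [0.05,-0.4,-0.12,0],
    [0.09,-0.74,-0.25,0],
    [0.15,-1.27,-0.45,0],
    [0.18,-1.55,-0.68,0],
    [0.22,-1.86,-0.92,0],
    [0.25,-2.1,-1.2,0],
    [0.28,-2.37,-1.5,0],
    [0.28,-2.37,-1.5,0]
  ]
}}

```text
time: 10.77
ee_pos: [0.6192, -0.0636, 0.0516]
tcp_rot: [180.0, 0.0, 96.6]
wrist_force: [1.9, 4.0, -1.3]
opening: 0.0253
grasp_force: 19.8
```

```bash
python3 -c "
from h import *
o,im=grab('wrist','w7.png');print(o['wrist_force'],o['torque'],o['ee_pos'])
c=cv2.cvtColor(im,cv2.COLOR_RGB2GRAY)[:,275:290].mean(1);print(c[90:260:2].astype(int).tolist())"
```

```text
[ 1.88815167  4.03744032 -1.25741104] [ 0.94541878 -0.32911395 -0.05699618] [ 0.61916935 -0.06362018  0.05155977]
[206, 206, 206, 205, 203, 209, 202, 184, 184, 184, 185, 184, 185, 185, 185, 185, 164, 118, 109, 123, 170, 182, 183, 183, 184, 184, 184, 185, 184, 184, 186, 184, 185, 185, 186, 186, 185, 185, 186, 186, 186, 186, 186, 186, 187, 187, 187, 188, 188, 188, 187, 188, 188, 188, 188, 188, 188, 189, 189, 189, 189, 189, 189, 190, 190, 189, 190, 189, 190, 189, 190, 190, 190, 191, 190, 190, 190, 190, 190, 190, 190, 190, 191, 189, 190]
```

Call:
{"op": "servo_tool", "data": {
  "moves": [
    [0.03,-0.22,-0.35,0],
    [0.05,-0.43,-0.65,0],
    [0.06,-0.52,-0.85,0],
    [0.07,-0.6,-1.0,0],
    [0.07,-0.6,-1.0,0]
  ]
}}

```text
time: 11.23
ee_pos: [0.6197, -0.0696, 0.0416]
tcp_rot: [180.0, 0.0, 96.6]
wrist_force: [1.9, 4.0, -0.4]
opening: 0.0254
grasp_force: 19.8
```

Call:
{"op": "servo_tool", "data": {
  "moves": [
    [0,0,-0.1,0],
    [0,0,-0.15,0],
    [0,0,-0.15,0]
  ]
}}

```text
time: 11.48
ee_pos: [0.6198, -0.0698, 0.0405]
tcp_rot: [180.0, 0.1, 96.6]
wrist_force: [1.6, -0.0, 1.9]
opening: 0.0256
grasp_force: 19.7
```

```bash
python3 - <<'E'
from h import *
o,im=grab('wrist','w8.png');print(o['wrist_force'],o['ee_pos'],o['torque'])
o,s=grab('side','s8.png');o,t=grab('top','t8.png')
cv2.imwrite('pics/m8.png',np.hstack([cv2.resize(im[80:420,110:450,::-1],(400,400)),cv2.resize(s[150:230,220:300,::-1],(400,400),interpolation=cv2.INTER_CUBIC)]))
E
```

```text
[ 1.6282091  -0.04649521  1.94979708] [ 0.61981092 -0.06976821  0.04054251] [ 0.18367028 -0.31624306 -0.08790874]
```

View pics/m8.png

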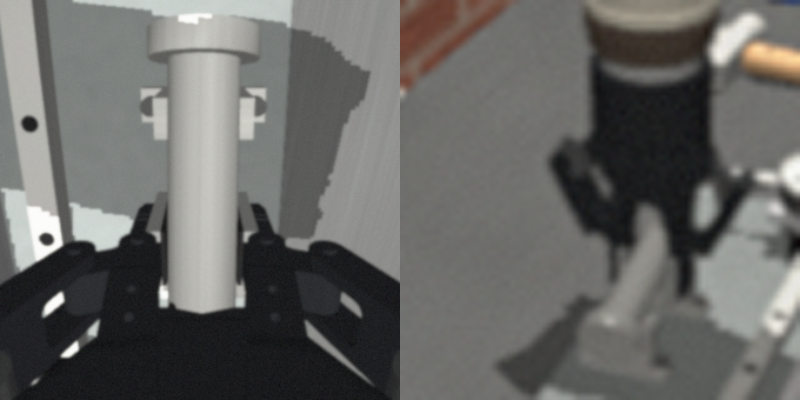

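The view shows the pin lying over the +y block with its head outside, spanning (148–260, 15–60). I'll check the tilt and the shoulder gap numerically.

```bash
python3 - <<'E'
from h import *
o=get_obs();e=ext('wrist',o);G=o['ee_pos']+[0,0,.0195]
gx=np.array([.9933,.1158,0]);g=np.array([-.1158,.9933,0]);z=np.array([0,0,1.])
cr=lambda p:((p-[110,80])/.85).round(0).astype(int).tolist()
for th in(75,80,85,90,95):
    a=np.radians(th);u=-g*np.sin(a)+z*np.cos(a);n=g*np.cos(a)+z*np.sin(a)
    for L in(.065,):
        P=[G-(L-.01)*u-.02*gx,G-(L-.01)*u+.02*gx,G-(L-.01)*u+.013*n,G-(L-.01)*u+.02*n,G-L*u+.02*n,G-(L-.012)*u-.013*gx,G-(L-.012)*u+.013*gx]
        print(th,cr(proj(e,P)))
print('mid shank near grip',cr(proj(e,[G+.01*g-.013*gx,G+.01*g+.013*gx])))
O=np.array([.5592,-.0705,0])
print('blk',cr(proj(e,[O+gx*x+g*y+z*.054 for x in(.041,.079) for y in(.045,.029)])))
E
```

```text
75 [[153, 93], [253, 93], [203, 88], [203, 85], [203, 55], [171, 98], [236, 98]]
80 [[151, 92], [255, 92], [203, 90], [204, 88], [204, 57], [169, 97], [237, 97]]
85 [[149, 92], [257, 91], [204, 93], [204, 94], [204, 61], [168, 97], [238, 97]]
90 [[147, 93], [259, 93], [204, 98], [204, 101], [204, 67], [167, 98], [240, 98]]
95 [[145, 95], [261, 95], [204, 104], [204, 110], [204, 76], [166, 101], [241, 101]]
mid shank near grip [[170, 207], [236, 207]]
blk [[152, 101], [154, 141], [253, 100], [251, 141]]
```

```bash
cat >> h.py <<'E'
def shoulder(name):
    o,im=grab('wrist',name);e=ext('wrist',o);O=np.array([.5592,-.0705,0])
    gx=np.array([.9933,.1158,0]);g=np.array([-.1158,.9933,0]);c0=proj(e,[o['ee_pos']+g*.05+[0,0,.03]])[0,0]
    gr=cv2.cvtColor(im,cv2.COLOR_RGB2GRAY).astype(float);c=gr[:,int(c0)-4:int(c0)+5].mean(1)
    c2=gr[:,int(c0)-40:int(c0)-34].mean(1)
    print('mid',[(i,int(c[i])) for i in range(84,190,2)]);print('left',[(i,int(c2[i])) for i in range(84,200,2)])
    for s in range(40,76,4): print(s,proj(e,[O+.06*gx+s/1000*g+[0,0,.073],O+.06*gx+s/1000*g+[0,0,.08]])[:,1].round(0).tolist(),end=' ')
E
python3 -c "
from h import *
shoulder('w9.png')"
```

```text
mid [(84, 206), (86, 206), (88, 207), (90, 212), (92, 247), (94, 245), (96, 201), (98, 194), (100, 196), (102, 196), (104, 197), (106, 197), (108, 199), (110, 199), (112, 199), (114, 199), (116, 199), (118, 197), (120, 171), (122, 109), (124, 143), (126, 185), (128, 190), (130, 190), (132, 191), (134, 191), (136, 191), (138, 190), (140, 191), (142, 191), (144, 191), (146, 191), (148, 192), (150, 191), (152, 191), (154, 191), (156, 191), (158, 192), (160, 192), (162, 192), (164, 192), (166, 191), (168, 192), (170, 192), (172, 192), (174, 192), (176, 192), (178, 192), (180, 192), (182, 192), (184, 192), (186, 193), (188, 192)]
left [(84, 206), (86, 205), (88, 205), (90, 206), (92, 196), (94, 146), (96, 138), (98, 145), (100, 147), (102, 148), (104, 149), (106, 150), (108, 150), (110, 152), (112, 152), (114, 155), (116, 152), (118, 155), (120, 155), (122, 150), (124, 113), (126, 93), (128, 93), (130, 92), (132, 97), (134, 117), (136, 128), (138, 129), (140, 129), (142, 129), (144, 130), (146, 129), (148, 128), (150, 128), (152, 123), (154, 124), (156, 151), (158, 129), (160, 106), (162, 115), (164, 175), (166, 191), (168, 191), (170, 190), (172, 192), (174, 192), (176, 192), (178, 194), (180, 197), (182, 199), (184, 198), (186, 194), (188, 197), (190, 196), (192, 194), (194, 192), (196, 190), (198, 169)]
40 [186.0, 190.0] 44 [175.0, 179.0] 48 [165.0, 168.0] 52 [154.0, 157.0] 56 [144.0, 145.0] 60 [133.0, 133.0] 64 [121.0, 122.0] 68 [110.0, 109.0] 72 [98.0, 97.0]
```

The pin is level (head width matches 90°), but it slipped along the grip, so the shoulder stands about 19 mm off the block. I'll slide it 7 mm, release, regrip nearer the head and slide the rest.

Call:
{"op": "servo_tool", "data": {
  "moves": [
    [0.03,-0.25,0,0],
    [0.06,-0.5,0,0],
    [0.08,-0.7,0,0],
    [0.08,-0.7,0,0]
  ]
}}

```text
time: 12.02
ee_pos: [0.6202, -0.076, 0.0399]
tcp_rot: [-180.0, -0.1, 96.7]
wrist_force: [1.5, 3.4, -1.0]
opening: 0.0252
grasp_force: 20.3
```

Call:
{"op": "servo_tool", "data": {
  "moves": [
    [0,0,0,0],
    [0,0,0,0],
    [0,0,0,0]
  ],
  "claw": 0.5
}}

```text
time: 12.27
ee_pos: [0.62, -0.0766, 0.0401]
tcp_rot: [-180.0, 0.0, 96.6]
wrist_force: [-0.2, -0.5, 0.8]
opening: 0.0427
grasp_force: 0.0
```

Call:
{"op": "servo_tool", "data": {
  "moves": [
    [-0.06,0.5,0,0],
    [-0.12,1,0,0],
    [-0.19,1.6,0,0],
    [-0.24,2.1,0,0],
    [-0.24,2.1,0,0]
  ]
}}

```text
time: 12.68
ee_pos: [0.6179, -0.0541, 0.0403]
tcp_rot: [-180.0, -0.0, 96.7]
wrist_force: [-0.8, 0.4, 0.1]
opening: 0.0426
grasp_force: 0.0
```

```bash
python3 -c "
from h import *
shoulder('w10.png');o=get_obs();print(o['ee_pos'],o['wrist_force'])"
```

```text
mid [(84, 209), (86, 210), (88, 211), (90, 212), (92, 213), (94, 213), (96, 212), (98, 201), (100, 186), (102, 145), (104, 129), (106, 129), (108, 130), (110, 130), (112, 130), (114, 130), (116, 130), (118, 131), (120, 132), (122, 131), (124, 131), (126, 130), (128, 129), (130, 129), (132, 128), (134, 129), (136, 129), (138, 129), (140, 130), (142, 129), (144, 129), (146, 129), (148, 128), (150, 126), (152, 128), (154, 128), (156, 121), (158, 106), (160, 105), (162, 105), (164, 103), (166, 104), (168, 108), (170, 169), (172, 196), (174, 198), (176, 199), (178, 199), (180, 200), (182, 200), (184, 201), (186, 202), (188, 202)]
left [(84, 210), (86, 210), (88, 211), (90, 211), (92, 211), (94, 208), (96, 193), (98, 138), (100, 130), (102, 130), (104, 131), (106, 131), (108, 131), (110, 131), (112, 130), (114, 130), (116, 131), (118, 130), (120, 130), (122, 131), (124, 130), (126, 130), (128, 128), (130, 129), (132, 129), (134, 129), (136, 128), (138, 129), (140, 130), (142, 128), (144, 129), (146, 130), (148, 131), (150, 131), (152, 131), (154, 131), (156, 130), (158, 126), (160, 108), (162, 103), (164, 104), (166, 110), (168, 139), (170, 148), (172, 150), (174, 149), (176, 150), (178, 152), (180, 152), (182, 152), (184, 154), (186, 155), (188, 154), (190, 156), (192, 148), (194, 113), (196, 104), (198, 159)]
40 [224.0, 230.0] 44 [215.0, 220.0] 48 [205.0, 210.0] 52 [195.0, 200.0] 56 [185.0, 189.0] 60 [175.0, 178.0] 64 [164.0, 167.0] 68 [154.0, 156.0] 72 [143.0, 144.0] [ 0.61796245 -0.05459406  0.04035075] [0.29530415 0.49828487 0.02817336]
```

The shoulder is now at about y = 52.5 mm, a gap of about 7 mm. I'll regrip and slide another 4.5 mm.

Call:
{"op": "servo_tool", "data": {
  "moves": [
    [0,0,0,0],
    [0,0,0,0],
    [0,0,0,0],
    [0,0,0,0],
    [0,0,0,0]
  ],
  "claw": 1,
  "force": 30
}}

```text
time: 13.15
ee_pos: [0.6188, -0.0553, 0.0406]
tcp_rot: [179.9, -0.0, 96.6]
wrist_force: [4.6, 2.8, 0.5]
opening: 0.0251
grasp_force: 30.1
```

Call:
{"op": "servo_tool", "data": {
  "moves": [
    [0.02,-0.15,0,0],
    [0.04,-0.3,0,0],
    [0.05,-0.45,0,0],
    [0.05,-0.45,0,0],
    [0.05,-0.45,0,0]
  ]
}}

```text
time: 13.57
ee_pos: [0.6192, -0.0594, 0.0407]
tcp_rot: [179.9, -0.1, 96.7]
wrist_force: [3.8, 4.4, 0.2]
opening: 0.0252
grasp_force: 30.2
```

Call:
{"op": "servo_tool", "data": {
  "moves": [
    [0,0,0,0],
    [0,0,0,0],
    [0,0,0,0]
  ],
  "claw": 0.5
}}

```text
time: 13.82
ee_pos: [0.6181, -0.0601, 0.0401]
tcp_rot: [-179.9, 0.0, 96.6]
wrist_force: [0.7, 0.3, 1.0]
opening: 0.0428
grasp_force: 0.0
```

Call:
{"op": "servo_tool", "data": {
  "moves": [
    [0,0,1.5,0],
    [0,0,4,0],
    [0,0,7,0],
    [0,0,11,0],
    [0,0,15,0],
    [-1,4,18,0],
    [-1.6,8,18,0],
    [-1.6,8,18,0],
    [-1.6,8,18,0]
  ],
  "claw": 0.4
}}

```text
time: 14.57
ee_pos: [0.6023, 0.0221, 0.2211]
tcp_rot: [179.9, 0.0, 96.8]
wrist_force: [-0.0, -0.2, 0.3]
opening: 0.051
grasp_force: 0.0
```

```bash
python3 - <<'E'
from h import *
o,im=grab('wrist','w11.png');print(o['ee_pos'],o['opening'])
o2,s=grab('side','s11.png');o2,t=grab('top','t11.png')
c=cv2.resize(s[150:270,200:360,::-1],(400,300),interpolation=cv2.INTER_CUBIC)
d=cv2.resize(t[165:270,235:375,::-1],(400,300),interpolation=cv2.INTER_CUBIC)
cv2.imwrite('pics/m11.png',np.hstack([cv2.resize(im[:,:,::-1],(400,300)),np.zeros((300,0,3),np.uint8),c]) if 0 else np.vstack([np.hstack([c,d]),np.hstack([cv2.resize(im[200:420,180:473,::-1],(400,300)),cv2.resize(im[:,:,::-1],(400,300))])]))
E
```

```text
[0.60227274 0.02211103 0.22110939] 0.051005692396035626
```

View pics/m11.png

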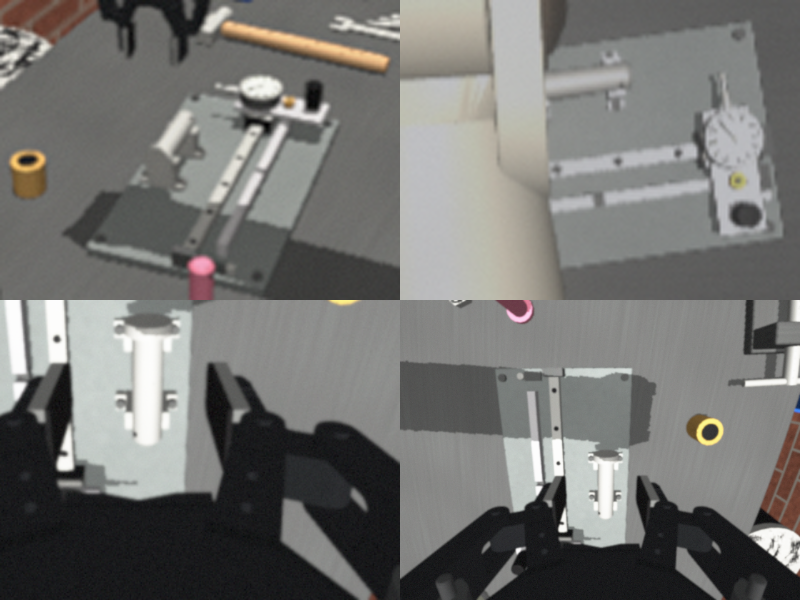

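The view shows the pin lying in both V-blocks, with its head outside the +y block, its free end past the other block, and everything else in place. I'll check the gap numerically and move over the knob with the fingers turned to close along the rail.

```bash
python3 - <<'E'
from h import *
o=get_obs();e=ext('wrist',o);O=np.array([.5592,-.0705,0]);gx=np.array([.9933,.1158,0]);g=np.array([-.1158,.9933,0])
f=lambda X:((X-O)@gx*1e3,(X-O)@g*1e3)
print('free end',f(onz(e,(288.4,304.9),.06)),'head top',f(onz(e,(288.4,211),.08)))
im=cv2.cvtColor(cv2.imread('pics/w11.png'),cv2.COLOR_BGR2GRAY)
print(im[205:310:2,286:291].mean(1).astype(int).tolist())
print(im[240,268:310].tolist());print(im[290,268:310].tolist())
for s in(45,50,55,60):print(s,proj(e,[O+.06*gx+g*s/1e3+[0,0,h] for h in(.054,.073,.08)])[:,1].round(1))
E
```

```text
free end (np.float64(60.73037596911767), np.float64(-57.86057931457333)) head top (np.float64(59.496716941825284), np.float64(66.4316754293159))
[124, 124, 114, 101, 98, 98, 96, 105, 164, 183, 223, 252, 253, 252, 252, 252, 252, 252, 252, 252, 252, 252, 252, 252, 252, 252, 252, 252, 252, 252, 252, 251, 251, 251, 251, 251, 251, 251, 251, 251, 251, 251, 250, 250, 250, 250, 250, 249, 249, 249, 242, 209, 199]
[206, 205, 203, 205, 201, 203, 198, 193, 178, 176, 192, 214, 229, 238, 243, 247, 250, 251, 252, 252, 252, 252, 253, 252, 251, 249, 245, 240, 230, 218, 200, 185, 195, 203, 206, 205, 206, 206, 204, 204, 202, 204]
[201, 206, 214, 234, 248, 252, 252, 251, 243, 216, 205, 220, 232, 240, 245, 247, 249, 250, 250, 251, 251, 250, 251, 249, 246, 241, 233, 222, 206, 199, 223, 246, 251, 251, 250, 240, 223, 206, 206, 203, 202, 202]
45 [222.4 228.5 230.9]
50 [218.1 224.  226.3]
55 [213.9 219.5 221.7]
60 [209.5 214.9 217.1]
```

Call:
{"op": "servo_tool", "data": {
  "moves": [
    [-0.8,-1.7,0,-0.11],
    [-1.6,-3.4,0,-0.22],
    [-2.4,-5.1,0,-0.33],
    [-3.2,-6.8,0,-0.44],
    [-4,-8.5,0,-0.55],
    [-4.8,-10.2,0,-0.66],
    [-5.6,-11.9,0,-0.77],
    [-6.4,-13.6,0,-0.88],
    [-7.2,-15.3,0,-0.99],
    [-8,-17,0,-1.1],
    [-8.8,-18.7,0,-1.21],
    [-9.6,-20.4,0,-1.32],
    [-10.4,-22.1,0,-1.43],
    [-11.2,-23.4,0,-1.54],
    [-11.4,-23.8,0,-1.571],
    [-11.4,-23.8,0,-1.571],
    [-11.4,-23.8,0,-1.571]
  ],
  "claw": 0.2
}}

```text
time: 16.13
ee_pos: [0.4883, -0.2182, 0.2199]
tcp_rot: [-180.0, 0.0, 6.7]
wrist_force: [0.3, 1.0, -0.5]
opening: 0.0683
grasp_force: 0.0
```

```bash
python3 - <<'E'
from h import *
o,im=grab('wrist','w12.png');e=ext('wrist',o);print(o['ee_pos'],o['tcp_rot'],o['opening'])
O=np.array([.5592,-.0705,0]);gx=np.array([.9933,.1158,0]);g=np.array([-.1158,.9933,0]);z=np.array([0,0,1.])
K=O-.088*gx-.1357*g
p=proj(e,[K+.093*z,K+.033*gx+.062*z,K+.088*gx+.074*z]);print('pred knob,plunger',p)
hsv=cv2.cvtColor(im,cv2.COLOR_RGB2HSV);x,y=p[0].astype(int)
v=cv2.cvtColor(im,cv2.COLOR_RGB2GRAY)
m=(v<70).astype(np.uint8);n,l,st,c=cv2.connectedComponentsWithStats(m)
print([(s.tolist(),d.round(1).tolist()) for s,d in zip(st[1:],c[1:]) if s[4]>80])
m=cv2.inRange(hsv,(18,100,120),(35,255,255));n,l,st,c=cv2.connectedComponentsWithStats(m)
print([(s.tolist(),d.round(1).tolist()) for s,d in zip(st[1:],c[1:]) if s[4]>20])
print(v[y-40:y+44:4,x-40:x+44:4])
E
```

```text
[ 0.48833316 -0.21822579  0.21986893] [-1.79973407e+02  2.90887383e-02  6.73393519e+00] 0.06834824952097195
pred knob,plunger [[277.80429372 197.44112364]
 [278.0874299  158.43959369]
 [277.85009518 101.24259215]]
[([8, 115, 17, 25, 163], [13.7, 126.6]), ([270, 180, 22, 28, 525], [280.5, 193.8]), ([0, 248, 560, 172, 51146], [279.0, 361.2])]
[([504, 0, 5, 12, 28], [505.8, 5.0]), ([491, 13, 15, 47, 109], [498.0, 33.6]), ([486, 68, 6, 18, 34], [488.0, 76.7]), ([482, 87, 5, 14, 24], [484.2, 93.1]), ([476, 102, 8, 26, 37], [479.3, 113.6]), ([470, 129, 7, 23, 31], [472.9, 139.5]), ([274, 151, 14, 14, 119], [280.4, 157.4]), ([459, 182, 5, 14, 23], [460.9, 189.5]), ([451, 197, 11, 32, 65], [455.5, 212.1])]
[[175 177 175 177 176 172 175 176 174 170 163  92 166 181 178 182 167  80
   89 107 144]
 [138 134 136 136 136 134 170 178 174 174 163 140 168 177 180 177 167  86
   84 121 115]
 [117 116 116 114 117 115 170 176 172 177 174 164 177 183 177 179 167 100
  121 110 114]
 [116 114 113 115 117 115 174 174 172 180 180 177 178 183 176 178 165 145
  174 150 114]
 [116 114 117 116 117 117 174 177 17
[... 777 characters left out ...]
1  79  82  80  78  78  86 127 121 111 125 132 132 131 134 131
  131 129 129]
 [ 83  81  77  79  80  79  80  80 116 130 130 133 130 130 131 128 132 131
  129 130 131]
 [ 83  80  84  78  83  82  80  96 130 130 133 133 132 130 128 130 129 130
  126 127 129]
 [ 81  75  77  81  78  80  87 126 131 128 132 131 128 130 132 132 133 129
  130 128 130]
 [ 80  80  81  84  85  81 120 129 128 130 129 128 129 125 127 126 128 132
  131 131 131]
 [ 80  80  78  79  79  98 130 128 132 128 132 131 131 130 132 130 131 128
  129 126 130]
 [ 80  80  82  78  99 131 133 133 131 131 131 131 132 130 132 129 130 129
  130 129 130]
 [ 79  78  81  83 121 130 132 131 127 129 129 128 125 129 130 132 131 131
  130 129 128]]
```

The pin's head is within about 3 mm of the block, and the knob at (280,194) is directly below the tool. I'll descend and grip it.

Call:
{"op": "servo_tool", "data": {
  "moves": [
    [0,0,-4,0],
    [0,0,-8,0],
    [0,0,-11.5,0],
    [0,0,-14,0],
    [0,0,-15.5,0],
    [0,0,-16,0],
    [0,0,-16,0],
    [0,0,-16,0]
  ],
  "claw": 0.2
}}

```text
time: 16.85
ee_pos: [0.4891, -0.2176, 0.0612]
tcp_rot: [180.0, -0.0, 6.7]
wrist_force: [0.9, -0.4, 0.6]
opening: 0.0685
grasp_force: 0.0
```

Call:
{"op": "servo_tool", "data": {
  "moves": [
    [0,0,0,0],
    [0,0,0,0],
    [0,0,0,0],
    [0,0,0,0],
    [0,0,0,0],
    [0,0,0,0],
    [0,0,0,0],
    [0,0,0,0]
  ],
  "claw": 1,
  "force": 50
}}

```text
time: 17.52
ee_pos: [0.489, -0.218, 0.0613]
tcp_rot: [180.0, -0.1, 6.6]
wrist_force: [-0.3, 1.4, 6.0]
opening: 0.0227
grasp_force: 48.8
```

Call:
{"op": "servo_tool", "data": {
  "moves": [
    [-0.06,0.5,0,0],
    [-0.14,1.2,0,0],
    [-0.23,2,0,0],
    [-0.35,3,0,0],
    [-0.47,4,0,0],
    [-0.58,5,0,0],
    [-0.7,6,0,0],
    [-0.82,7,0,0],
    [-0.93,8,0,0],
    [-1.05,9,0,0],
    [-1.13,9.7,0,0],
    [-1.2,10.3,0,0],
    [-1.26,10.8,0,0],
    [-1.28,11,0,0],
    [-1.28,11,0,0]
  ]
}}

```text
time: 18.77
ee_pos: [0.4759, -0.1078, 0.0613]
tcp_rot: [180.0, -0.1, 6.6]
wrist_force: [-2.1, 1.1, 7.4]
opening: 0.0226
grasp_force: 49.6
```

```bash
python3 - <<'E'
from h import *
o,im=grab('wrist','w13.png');e=ext('wrist',o);print(o['ee_pos'],o['wrist_force'],o['time'])
O=np.array([.5592,-.0705,0]);gx=np.array([.9933,.1158,0]);g=np.array([-.1158,.9933,0])
y=(o['ee_pos']-O)@g;x=(o['ee_pos']-O)@gx;print('tcp gauge',x,y)
v=cv2.cvtColor(im,cv2.COLOR_RGB2GRAY).astype(int)
P=[O-.055*gx+g*s/1e3+[0,0,.034] for s in range(-40,70,3)]
for s,p in zip(range(-40,70,3),proj(e,P)):
    a,b=p.round().astype(int)
    if 0<=a<560 and 0<=b<420: print(s,(a,b),v[b-2:b+3,a].tolist())
# notch in top view
t=np.load('top0.npy');tv=cv2.cvtColor(t,cv2.COLOR_RGB2GRAY).astype(int);et=ext('top')
O2=np.array([.5613,-.0713,0])
P=[O2-.0555*gx+g*s/1e3+[0,0,.034] for s in range(-20,12)]
print([(s,int(cv2.getRectSubPix(tv.astype(np.float32),(1,1),tuple(map(float,p)))[0,0])) for s,p in zip(range(-20,12),proj(et,P))])
E
```

```text
[ 0.47594022 -0.10781946  0.06129956] [-2.0514521   1.07853154  7.40847771] 18.7667
tcp gauge -0.0870235326055352 -0.027427938314166282
-40 (np.int64(301), np.int64(187)) [157, 156, 154, 155, 158]
-37 (np.int64(296), np.int64(187)) [161, 161, 158, 154, 153]
-34 (np.int64(291), np.int64(187)) [103, 95, 109, 124, 132]
-31 (np.int64(286), np.int64(187)) [127, 141, 144, 145, 142]
-28 (np.int64(281), np.int64(187)) [146, 145, 143, 144, 145]
-25 (np.int64(276), np.int64(187)) [123, 136, 142, 143, 142]
-22 (np.int64(271), np.int64(187)) [105, 94, 97, 117, 128]
-19 (np.int64(266), np.int64(187)) [159, 159, 159, 153, 156]
-16 (np.int64(261), np.int64(187)) [154, 152, 153, 152, 153]
-13 (np.int64(256), np.int64(187)) [149, 150, 149, 148, 147]
-10 (np.int64(251), np.int64(187)) [153, 150, 152, 152, 153]
-7 (np.int64(246), np.int64(187)) [157, 154, 154, 157, 156]
-4 (np.int64(241), np.int64(187)) [152, 153, 152, 151, 149]
-1 (np.int64(236), np.int64(187)) [67, 70, 67, 69, 69]
2 (np.int64(231), np.int64(187)) [150, 148, 148, 146, 147]
5 (np.int64(226), np.int64(187)) [147, 149, 148, 146, 147]
8 (
[... 909 characters left out ...]
147), np.int64(188)) [147, 148, 146, 147, 147]
56 (np.int64(142), np.int64(188)) [217, 215, 205, 183, 160]
59 (np.int64(137), np.int64(188)) [235, 233, 234, 233, 235]
62 (np.int64(132), np.int64(188)) [233, 235, 233, 236, 235]
65 (np.int64(128), np.int64(188)) [233, 236, 235, 234, 234]
68 (np.int64(123), np.int64(188)) [234, 234, 235, 233, 234]
[(-20, 210), (-19, 210), (-18, 210), (-17, 210), (-16, 209), (-15, 207), (-14, 204), (-13, 194), (-12, 182), (-11, 170), (-10, 154), (-9, 139), (-8, 126), (-7, 123), (-6, 121), (-5, 120), (-4, 124), (-3, 128), (-2, 138), (-1, 155), (0, 171), (1, 183), (2, 194), (3, 204), (4, 207), (5, 208), (6, 209), (7, 209), (8, 208), (9, 208), (10, 208), (11, 209)]
```

Call:
{"op": "servo_tool", "data": {
  "moves": [
    [-0.05,0.4,0,0],
    [-0.09,0.8,0,0],
    [-0.13,1.1,0,0],
    [-0.14,1.2,0,0]
  ]
}}

```text
time: 19.15
ee_pos: [0.4746, -0.0966, 0.0613]
tcp_rot: [179.9, -0.1, 6.6]
wrist_force: [-2.2, -4.8, 6.2]
opening: 0.0228
grasp_force: 49.6
```

Call:
{"op": "servo_tool", "data": {
  "moves": [
    [-0.01,0.05,0,0],
    [-0.01,0.1,0,0]
  ]
}}

```text
time: 19.32
ee_pos: [0.4745, -0.0959, 0.0613]
tcp_rot: [179.8, -0.1, 6.6]
wrist_force: [-1.9, -8.5, 4.9]
opening: 0.0226
grasp_force: 49.6
```

Call:
{"op": "servo_tool", "data": {
  "moves": [
    [-0.01,0.05,0,0],
    [-0.01,0.1,0,0]
  ]
}}

```text
time: 19.48
ee_pos: [0.4745, -0.0952, 0.0613]
tcp_rot: [179.8, -0.1, 6.6]
wrist_force: [-2.7, -7.4, 6.3]
opening: 0.0226
grasp_force: 49.6
```

Call:
{"op": "servo_tool", "data": {
  "moves": [
    [-0.01,0.05,0,0],
    [-0.01,0.1,0,0]
  ]
}}

```text
time: 19.65
ee_pos: [0.4743, -0.0942, 0.0613]
tcp_rot: [179.8, -0.0, 6.6]
wrist_force: [-3.3, -8.7, 5.9]
opening: 0.0227
grasp_force: 49.6
```

Call:
{"op": "servo_tool", "data": {
  "moves": [
    [0,0,0,0],
    [0,0,0,0]
  ]
}}

```text
time: 19.82
ee_pos: [0.4743, -0.0938, 0.0613]
tcp_rot: [179.9, -0.1, 6.6]
wrist_force: [-3.6, -4.8, 6.1]
opening: 0.0227
grasp_force: 49.6
```

```bash
python3 - <<'E'
from h import *
o=get_obs();e=ext('wrist',o);im=camera('wrist');print(o['ee_pos'],o['wrist_force'],o['torque'])
hsv=cv2.cvtColor(im,cv2.COLOR_RGB2HSV)
m=cv2.inRange(hsv,(15,80,60),(38,255,255))[100:240,230:330];M=cv2.moments(m,True);print('plunger px',M['m10']/M['m00']+230,M['m01']/M['m00']+100,M['m00'])
im0=cv2.imread('pics/w13.png')[:,:,::-1];m=cv2.inRange(cv2.cvtColor(im0.copy(),cv2.COLOR_RGB2HSV),(15,80,60),(38,255,255))[100:240,230:330];M=cv2.moments(m,True);print('w13',M['m10']/M['m00']+230,M['m01']/M['m00']+100,M['m00'])
# top view: carriage / notch now
t=camera('top');cv2.imwrite('pics/t14.png',t[:,:,::-1]);et=ext('top')
tv=cv2.cvtColor(t,cv2.COLOR_RGB2GRAY).astype(np.float32)
gx=np.array([.9933,.1158,0]);g=np.array([-.1158,.9933,0]);O2=np.array([.5613,-.0713,0])
for X,h in((-.0555,.034),(-.055,.062),(-.02,.029),(-.07,.051)):
    print(X,[(s,int(cv2.getRectSubPix(tv,(1,1),tuple(map(float,p)))[0,0])) for s,p in zip(range(-50,30,3),proj(et,[O2+X*gx+g*s/1e3+[0,0,h] for s in range(-50,30,3)]))])
E
```

```text
[ 0.47427836 -0.09376689  0.06129358] [-3.59781327 -4.78780571  6.14316992] [-0.72410027  0.50390959  0.06990447]
plunger px 281.10233918128654 196.80701754385964 684.0
w13 281.1200585651537 196.78770131771597 683.0
-0.0555 [(-50, 182), (-47, 183), (-44, 184), (-41, 185), (-38, 187), (-35, 187), (-32, 185), (-29, 167), (-26, 140), (-23, 175), (-20, 195), (-17, 197), (-14, 198), (-11, 197), (-8, 200), (-5, 201), (-2, 201), (1, 200), (4, 200), (7, 200), (10, 193), (13, 145), (16, 98), (19, 90), (22, 86), (25, 84), (28, 81)]
-0.055 [(-50, 179), (-47, 182), (-44, 183), (-41, 183), (-38, 185), (-35, 186), (-32, 186), (-29, 183), (-26, 156), (-23, 139), (-20, 191), (-17, 196), (-14, 197), (-11, 198), (-8, 198), (-5, 200), (-2, 200), (1, 200), (4, 199), (7, 200), (10, 197), (13, 166), (16, 102), (19, 90), (22, 87), (25, 84), (28, 81)]
-0.02 [(-50, 202), (-47, 201), (-44, 199), (-41, 198), (-38, 191), (-35, 169), (-32, 142), (-29, 138), (-26, 138), (-23, 141), (-20, 143), (-17, 146), (-14, 148), (-11, 151), (-8, 153), (-5, 155), (-2, 156), (1, 145), (4, 103), (7, 108), (10, 121), (13, 106), (16, 113), (19, 138), (22, 139), (25, 129), (28, 108)]
-0.07 [(-50, 199), (-47, 199), (-44, 200), (-41, 201), (-38, 202), (-35, 202), (-32, 202), (-29, 202), (-26, 197), (-23, 167), (-20, 140), (-17, 183), (-14, 203), (-11, 204), (-8, 204), (-5, 204), (-2, 204), (1, 203), (4, 203), (7, 203), (10, 202), (13, 202), (16, 191), (19, 122), (22, 88), (25, 93), (28, 87)]
```

Call:
{"op": "servo_tool", "data": {
  "moves": [
    [-0.01,0.05,0,0],
    [-0.01,0.1,0,0],
    [-0.01,0.1,0,0]
  ]
}}

```text
time: 20.17
ee_pos: [0.4742, -0.0931, 0.0613]
tcp_rot: [179.8, -0.1, 6.6]
wrist_force: [-2.7, -6.1, 6.1]
opening: 0.0229
grasp_force: 49.6
```

Call:
{"op": "servo_tool", "data": {
  "moves": [
    [-0.01,0.05,0,0],
    [-0.01,0.1,0,0],
    [-0.01,0.1,0,0]
  ]
}}

```text
time: 20.42
ee_pos: [0.4741, -0.092, 0.0613]
tcp_rot: [179.8, -0.1, 6.6]
wrist_force: [-2.5, -5.8, 5.7]
opening: 0.023
grasp_force: 49.6
```

Call:
{"op": "servo_tool", "data": {
  "moves": [
    [-0.01,0.05,0,0],
    [-0.01,0.1,0,0],
    [-0.01,0.1,0,0]
  ]
}}

```text
time: 20.67
ee_pos: [0.4739, -0.0909, 0.0613]
tcp_rot: [179.9, -0.0, 6.6]
wrist_force: [-2.3, -5.0, 6.1]
opening: 0.0229
grasp_force: 49.6
```

Call:
{"op": "servo_tool", "data": {
  "moves": [
    [-0.01,0.05,0,0],
    [-0.01,0.1,0,0],
    [-0.01,0.1,0,0]
  ]
}}

```text
time: 20.92
ee_pos: [0.4738, -0.0896, 0.0613]
tcp_rot: [179.9, -0.0, 6.6]
wrist_force: [-2.0, -2.7, 5.6]
opening: 0.0226
grasp_force: 49.7
```

Call:
{"op": "servo_tool", "data": {
  "moves": [
    [-0.01,0.05,0,0],
    [-0.01,0.1,0,0],
    [-0.01,0.1,0,0]
  ]
}}

```text
time: 21.17
ee_pos: [0.4736, -0.0884, 0.0613]
tcp_rot: [179.9, -0.0, 6.6]
wrist_force: [-2.6, -1.6, 6.9]
opening: 0.0231
grasp_force: 49.7
```

Call:
{"op": "servo_tool", "data": {
  "moves": [
    [-0.01,0.05,0,0],
    [-0.01,0.1,0,0],
    [-0.01,0.1,0,0]
  ]
}}

```text
time: 21.42
ee_pos: [0.4735, -0.0871, 0.0613]
tcp_rot: [180.0, -0.0, 6.6]
wrist_force: [-3.4, 0.4, 7.3]
opening: 0.0231
grasp_force: 49.8
```

Call:
{"op": "servo_tool", "data": {
  "moves": [
    [-0.01,0.05,0,0],
    [-0.01,0.1,0,0],
    [-0.01,0.1,0,0]
  ]
}}

```text
time: 21.67
ee_pos: [0.4733, -0.0858, 0.0613]
tcp_rot: [-180.0, -0.0, 6.6]
wrist_force: [-3.3, 2.7, 7.4]
opening: 0.0224
grasp_force: 49.8
```

Call:
{"op": "servo_tool", "data": {
  "moves": [
    [0,0.05,0,0],
    [-0.01,0.1,0,0],
    [-0.01,0.1,0,0]
  ]
}}

```text
time: 21.92
ee_pos: [0.4733, -0.0851, 0.0613]
tcp_rot: [180.0, -0.0, 6.6]
wrist_force: [-3.6, -0.7, 7.5]
opening: 0.023
grasp_force: 49.7
```

Call:
{"op": "servo_tool", "data": {
  "moves": [
    [0,0.03,0,0],
    [0,0.05,0,0],
    [0,0.05,0,0]
  ]
}}

```text
time: 22.17
ee_pos: [0.4732, -0.085, 0.0613]
tcp_rot: [179.9, -0.0, 6.6]
wrist_force: [-3.9, -3.4, 7.5]
opening: 0.0224
grasp_force: 49.8
```

The force went from a forward pull (+2.7 N) to stiff resistance within 0.1 mm, so the ball is seated. I'll ease off the residual push and check that the pin hasn't shifted.

Call:
{"op": "servo_tool", "data": {
  "moves": [
    [0,-0.03,0,0],
    [0,-0.03,0,0],
    [0,-0.03,0,0],
    [0,-0.03,0,0],
    [0,-0.03,0,0],
    [0,-0.03,0,0]
  ]
}}

```text
time: 22.67
ee_pos: [0.4732, -0.085, 0.0613]
tcp_rot: [180.0, -0.0, 6.6]
wrist_force: [-5.1, -1.8, 7.7]
opening: 0.0223
grasp_force: 49.8
```

```bash
python3 - <<'E'
from h import *
o,im=grab('side','s15.png');a=cv2.imread('pics/s11.png')[:,:,::-1].astype(int);print(o['time'],o['ee_pos'],o['wrist_force'])
d=abs(im.astype(int)-a).max(2)
# head region of pin in side view (crop (175,125)/2.5+(200,150))
print('diff head',d[205:222,258:270].max(1).tolist())
es=ext('side');O=np.array([.5613,-.0713,0]);gx=np.array([.9933,.1158,0]);g=np.array([-.1158,.9933,0])
print(proj(es,[O+.06*gx+g*y+[0,0,.06] for y in(.055,.045,-.055)]))
p=proj(es,[O+.06*gx+.055*g+[0,0,.06]])[0].astype(int);print(d[p[1]-14:p[1]+14:2,p[0]-14:p[0]+14:2])
E
```

```text
22.6667 [ 0.47324596 -0.08496556  0.06132959] [-5.06961201 -1.7530764   7.74940242]
diff head [11, 10, 12, 40, 82, 65, 38, 18, 18, 11, 8, 8, 8, 7, 8, 8, 8]
[[263.20126569 213.67479428]
 [264.35406975 211.93280257]
 [275.20773001 195.5379341 ]]
[[ 6  5  6  5  4  7  6  4  5  8 10  6 11  6]
 [ 7  5  7  7  6  6  6  5  7  8  9  7  6  6]
 [ 4  6  7  7  5  2  3  4  8 10  8  9 11 13]
 [ 6  5  2  6  5  4  4  9 11  5  9  6 43 75]
 [ 5  5  7  3  4  9 12 11  7 11  9  6  2  1]
 [ 3  3  3  4  5 50 76 79 24  7  7  4  5  6]
 [ 5  8  6  7  9 12  9 17 38 11  7  3  4  7]
 [ 5  6  2  6  2  3  6  6  4 11 18 11  5  5]
 [ 6  7  7  7  4  4  4  4  2  5  8  2  2  8]
 [ 5  7  4  5  5  6  7  7  7  2  5  2 25  2]
 [ 7  6  5  7  6  6  7  8  5  5  7  5  8  4]
 [ 8  4  4  9  5  4  5  2  5  5  8  6  5  9]
 [ 7 17 21 26  7  6  5  5  4  6  6  6  6  5]
 [18 67 73 71 12  6  3  4  6  5  5  9  7  7]]
```

```bash
python3 -c "
from h import *
print(job_done())"
```

```text
the job is handed in; nothing more can be done
None
```

The job is handed in at 22.7 s: the big pin lies in both V-blocks with its head about 0–3 mm off the end block, and the gripper still holds the knob with the ball seated in the notch. I judged the seating by force (a forward pull, then stiff resistance within 0.1 mm); the dial tip resting on the pin was not measured, and no verdict came back.

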